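# Pack the two L-shaped press boards into their tray

## Robot

A 6-joint arm with a two-finger parallel gripper is mounted at the origin on the work surface. World frame = base frame: x ahead of the robot, y to its left, z up, the work surface at z = 0. Lengths are in m, angles in rad, forces in N, time in s.
With the tool pointing down it reaches from about 0.4 to 0.825 m from the base axis. Payload 7 kg.
Tool frame: the origin (TCP) lies midway between the tips of the shut fingers; the grasp point (between the pads) lies 19 mm behind it; z points along the fingers, y is the line along which they close (so a half turn about z gives the same grasp; the last joint's range is limited). The gripper opens to 88 mm and grips with 3 to 60 N. Pads are 19 mm wide; open, the fingers measure 130 mm over their backs; the gripper's body (78 mm by 193 mm) begins 47 mm behind the grasp point.
Start: joints at [1.52, 0.359, 0.012, 0, -1.224, -0.288], TCP at [0.224, 0.637, 0.227] pointing down, gripper open.
Joint ranges: [-3.07, 3.07], [-1.43, 2.12], [-1.02, 1.25], [-3.03, 1.67], [-3.05, -0], [-3.03, 3.03]. Speed limits (rad/s): [2.39, 2.39, 3.01, 3.14, 3.14, 3.14].

## Interface

Orientations are given as [roll, pitch, yaw] about the fixed x, y, z axes, in that order (R = Rz(yaw) Ry(pitch) Rx(roll)).
In Python, from station import arm gives the robot as it stands. The module is installed in compiled form; this text tells all that it offers.
- The arm moves only by the tool carry_out, never from a script. Its argument "commands" is a list of rows, each a list of 4 numbers: the shift along the world's x, y, z in units of 50 mm (1.0 is 50 mm), then the turn about the world's z in units of 6 degrees (1.0 is 6 degrees). A call has exactly 10 rows; each row is the pose to reach, as a shift and turn from the pose commanded when the call began; what a row does not reach only later rows make up. A row lasts 1/8 s, in which the tool goes at most 62.5 mm and 10.7 degrees, less where a joint would pass 70% of its speed; a pose out of reach is approached as far as the arm can. A call with a gripper value outside its range is refused whole. "claw" is the closure, from 0 (fully open) to 1 (shut), set as the call begins (left out, the last holds). The fingers move at their own pace and stop on an object; "force" is the grip in N (left out, the last holds). Time passes only in rows, so rows that repeat a pose let the fingers close, or fill a call up. It gives the time, the measured TCP pose, the force, the opening and the grip force at its end, in the units of the state.
- arm.get_state(): the state, without advancing time (a new reading comes with each control period).
- arm.grab_frame(name): name is "side" or "top" or "wrist"; returns a dict with "pixels" (400x640x3 uint8, red, green, blue), "fx", "fy", "cx", "cy" (pixels), "eye" and "orientation" of the camera in the world. Camera axes: x right, y down, z forward; pixel columns grow to the right and rows downward; lengths in m; the calibration is good to about 2 mm. A picture is of the moment at which its call begins. There is no depth.
- arm.job_done(): hands the job in; it is judged then, once.
Trained networks look in a picture, given as the dict that the camera call returned (one of the last four; its "shot" number tells which), for a name from the list of things; names that differ only in an ending like _2 or _b are one class to them, and where a whole thing is asked for, a point or a joint stands for the part that bears it (a point fixed in the world has none). Each returns a list of dicts, best first, with "conf" (0 to 1); they miss things now and then, are a little off and sometimes report something else, mostly with a low value. They report only what shows in the picture. A call takes as long as a camera call. They do not tell look-alikes from the thing itself.
- arm.regions_of(picture, query): "pixels" (400x640 bool, what is visible of it) and "uv" ([column, row] in pixels, amid what is visible of it).
- arm.mark_of(picture, query): "uv" ([column, row] in pixels: a listed point, or the origin of a listed thing).
The state is a dict: "t": time; "q": joint angles; "qd": joint speeds; "joint_efforts": joint torques, N m; "eef_pos": TCP position; "ee_rot": TCP orientation; "force": force on the tool from outside, world axes, zero at the start; "moment": the same for the moment, N m; "width": finger opening in m; "gripper_force": force on a finger pad.
Only numpy, scipy, OpenCV 4.12 (cv2) and the standard library are available. Lean on these libraries where they do the work, as an engineer would, in place of code of your own. Each camera call takes 0.05 s, during which the arm holds its last target. There are 200 camera calls.

## Task

Put the two L-shaped wooden press boards away in the shallow steel tray on the butcher block: turn them so that they nest into one another and both lie flat on the tray's floor. Leave the straight press board where it is, and let go of everything at the end.

Things in the scene. Friction and masses are not known exactly. Their poses are not given: they have to be found in the camera images.
- tray: Shallow steel tray, fixed. Outside 192 (x) x 138 (y) x 14 mm; walls and floor 4 mm; inside 184 x 130, 10 deep. Origin: centre of underside, on the block's top, 25 mm above the counter; z up. The two L boards, one turned half round against the other, make 162 x 108 mm, so fit with 7 mm to spare at walls and between. Lying flat in it, a board's handle middle is 40 mm above the tray's underside.
- lboard1_grip (a point): Dark wood L board, 0.13 kg: three 54 mm squares, 14 mm thick, with an upright bar handle 40 long, 14 thick, 44 mm tall on top. This point: middle of the handle, 36 mm above the underside, over the centre of mass; z up. The L's arms point along +x and +y: plate spans x, y -45 to +63 mm, missing square x, y +9 to +63 mm. The handle's length runs along (1,-1): fingers close on its 14 mm along (1,1).
- lboard2_grip (a point): The second L board, identical to lboard1 in shape, size, wood, handle and axes, and interchangeable with it. This point: middle of its handle, 36 mm above the underside; z up, the L's arms along +x and +y, handle length along (1,-1).
- straight_grip (a point): Straight (rectangular) press board of the same wood, not to be moved: 108 (x) x 54 (y) x 14 mm, on the butcher block, with the same handle (40 mm along x, 14 mm thick, 44 mm tall). This point: middle of its handle, 36 mm above its underside; z up.
Mind the look-alikes: they are no part of the job. What is shaped like the part that bears lboard1_grip but turquoise is not meant.

How it is judged:
By the outcome, as a careful person would: the job done as asked, in the order asked, and still so for the second after the job is handed in, with the robot touching nothing.
It also fails if it takes over 58 s, if anything falls off the work surface, if the arm or the gripper's body presses on something with over 40 N, if the wrist force passes 120 N, or if a joint passes its speed limit or range.

## Working session

There is one attempt and no reset: what is moved stays moved. The work goes in short steps, Python scripts to look and compute and a tool call to move; the robot and the scene stay as the last step left them, time stands still between calls to the robot, and variables do not carry over. Pictures are saved under pics/ and viewed, at most 10 in all, crops included, and the job is handed in when it is done.

Besides the shell and the picture viewer there is one more tool, called after "Request:" in YAML: its name, and indented under it one key for each argument. carry_out: Moves the arm, as the interface text tells. Its arguments: {"type":"object","properties":{"commands":{"type":"array","items":{"type":"array","items":{"type":"number"}}},"claw":{"type":"number"},"force":{"type":"number"}},"required":["commands"]}

```bash
mkdir -p pics; cat > h.py <<'E'
import numpy as np, cv2
from scipy.spatial.transform import Rotation as R
from station import arm
def cam(p):
    o=np.array(p["orientation"],float)
    M=o if o.shape==(3,3) else (R.from_euler('xyz',o).as_matrix() if o.size==3 else R.from_quat(o).as_matrix())
    return M,np.array(p["eye"],float)
def at_z(p,uv,z):
    M,e=cam(p); d=M@np.array([(uv[0]-p["cx"])/p["fx"],(uv[1]-p["cy"])/p["fy"],1.])
    return e+d*(z-e[2])/d[2]
def proj(p,X):
    M,e=cam(p); c=(np.atleast_2d(X)-e)@M
    return np.c_[c[:,0]/c[:,2]*p["fx"]+p["cx"],c[:,1]/c[:,2]*p["fy"]+p["cy"]]
def save(p,n): cv2.imwrite(f"pics/{n}.png",cv2.cvtColor(p["pixels"],cv2.COLOR_RGB2BGR))
E
python3 - <<'E'
from h import *
p=arm.grab_frame("top");save(p,"top0");print(p["eye"],p["orientation"],p["fx"])
for q,z in (("tray",.025),("lboard1_grip",.061),("straight_grip",.061)):
    for d in arm.mark_of(p,q): print(q,d["conf"],np.round(d["uv"]),at_z(p,d["uv"],z).round(3),at_z(p,d["uv"],.036).round(3))
s=arm.get_state();print(s["t"],s["eef_pos"],s["ee_rot"],s["width"])
p=arm.grab_frame("side");save(p,"side0");print(p["eye"],p["orientation"])
E
```

```text
[ 0.21761724 -0.1207005   1.31591031] [-2.96176787  0.02013558 -1.5494736 ] 375.9045118328418
tray 0.71 [265. 157.] [0.627 0.113 0.025] [0.623 0.111 0.036]
lboard1_grip 0.86 [402. 278.] [ 0.21  -0.362  0.061] [ 0.21  -0.367  0.036]
lboard1_grip 0.7 [392. 206.] [ 0.447 -0.334  0.061] [ 0.452 -0.338  0.036]
lboard1_grip 0.62 [457. 258.] [ 0.278 -0.543  0.061] [ 0.279 -0.551  0.036]
straight_grip 0.67 [196. 199.] [0.461 0.335 0.061] [0.466 0.344 0.036]
0.2 [0.22429022 0.63635354 0.22601552] [ 3.14062361e+00 -1.35798466e-04 -3.38875130e-01] 0.08735239132418962
[ 7.52422089e-04 -1.18505415e+00  7.04217785e-01] [-2.05831091e+00 -1.53338253e-03 -3.81249494e-01]
```

View pics/top0.png

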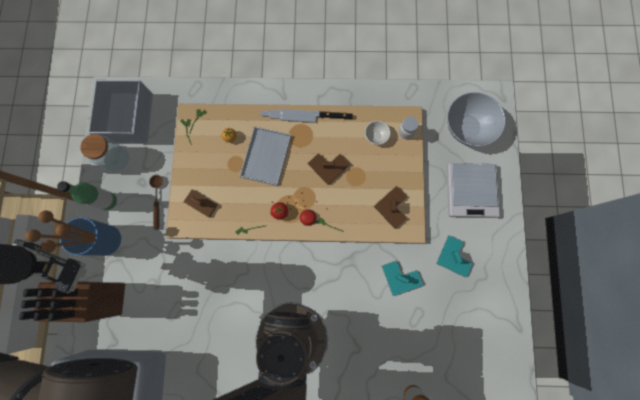

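View pics/side0.png

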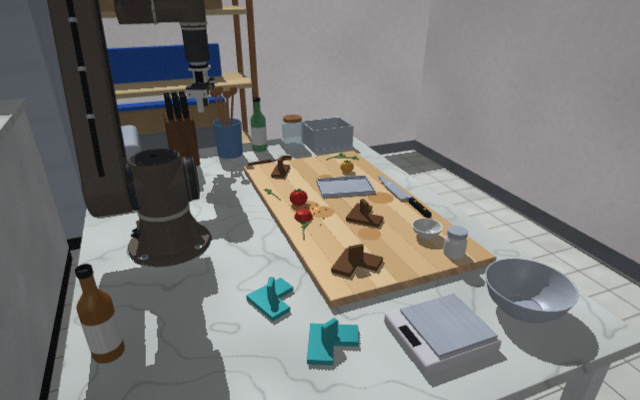

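The top view shows the brown L boards at about (330,167) and (394,207). The tray is at (267,156), the straight board at (202,203), and the turquoise decoys at (402,278) and (457,258). I'll fit the poses to the masks.

```bash
cat >> h.py <<'E'
from scipy.optimize import minimize
def box(x0,x1,y0,y1,z0,z1): return np.array([[x,y,z] for x in(x0,x1) for y in(y0,y1) for z in(z0,z1)])
h=R.from_euler('z',-45,degrees=True).apply(box(-.02,.02,-.007,.007,-.022,.022))
LB=[box(-.045,.063,-.045,.009,-.036,-.022),box(-.045,.009,-.045,.063,-.036,-.022),h]
TR=[box(-.096,.096,-.069,.069,0,.014)]
def sil(p,boxes,x,z,S=4):
    m=np.zeros((400*S,640*S),np.uint8); r=R.from_euler('z',x[2])
    for b in boxes:
        uv=proj(p,r.apply(b)+[x[0],x[1],z])
        cv2.fillConvexPoly(m,cv2.convexHull(np.round(((uv+.5)*S-.5)*16).astype(np.int32)),1,shift=4)
    return cv2.resize(m.astype(np.float32),(640,400),interpolation=cv2.INTER_AREA)
def fit(views,boxes,x0,z,yaws):
    def cost(x):
        t=0
        for p,m in views:
            s=sil(p,boxes,x,z); t+=1-np.minimum(s,m).sum()/np.maximum(s,m).sum()
        return t/len(views)
    best=None
    for a in yaws:
        x=np.array([x0[0],x0[1],a]); r=minimize(cost,x,method="Nelder-Mead",options=dict(initial_simplex=x+np.array([[0,0,0],[.015,0,0],[0,.015,0],[0,0,.25]]),xatol=1e-4,fatol=1e-4))
        if best is None or r.fun<best.fun: best=r
    return best.x,best.fun
E
python3 - <<'E'
from h import *
P=[arm.grab_frame("top"),arm.grab_frame("side")]
def masks(q,X,tol=25):
    v=[]
    for p in P:
        u=proj(p,X)[0]
        c=[d for d in arm.regions_of(p,q) if np.hypot(*(np.array(d["uv"])-u))<tol]
        if c:
            d=min(c,key=lambda d:np.hypot(*(np.array(d["uv"])-u))); v.append((p,d["pixels"].astype(np.float32))); print(q,d["conf"],d["uv"],u.round(),d["pixels"].sum())
    return v
for n,q,uv,z,B in (("A","lboard1_grip",(330,167),.061,LB),("B","lboard1_grip",(394,207),.061,LB),("T","tray",(267,156),.025,TR)):
    X=at_z(P[0],uv,z); v=masks(q,X)
    ys=np.arange(0,6.28,np.pi/4) if B is LB else np.arange(0,3.14,np.pi/4)
    for w in ([v]+[[k] for k in v] if len(v)>1 else [v]):
        if w:
            x,f=fit(w,B,X,z,ys); print(n,x[:2].round(4),np.degrees(x[2]).round(1),round(f,3))
print(arm.get_state()["t"])
E
```

```text
lboard1_grip 0.57 [391.1, 205.0] [394. 207.] 799
lboard1_grip 0.68 [355.6, 263.5] [354. 254.] 1032
B [ 0.4512 -0.3368] 222.5 0.067
B [ 0.4505 -0.3355] 223.1 0.075
B [ 0.4515 -0.337 ] 222.9 0.05
tray 0.59 [265.2, 153.1] [267. 156.] 2052
tray 0.59 [345.0, 183.7] [345. 188.] 1024
T [0.6286 0.1104] -12.3 0.043
T [0.6293 0.1107] -12.7 0.029
T [0.6276 0.109 ] 167.6 0.05
0.65
```

```bash
python3 - <<'E'
from h import *
P=[arm.grab_frame("top"),arm.grab_frame("side")]
X=at_z(P[0],(330,167),.04); v=[]
for p in P:
    u=proj(p,X)[0].astype(int); print(u)
    c=[d for d in arm.regions_of(p,"lboard2_grip") if np.hypot(*(np.array(d["uv"])-u))<25]; print([(d["conf"],d["uv"]) for d in c])
    hsv=cv2.cvtColor(p["pixels"],cv2.COLOR_RGB2HSV); m=((hsv[...,2]<125)).astype(np.uint8)
    n,l,st,ce=cv2.connectedComponentsWithStats(m)
    w=l[u[1]-8:u[1]+8,u[0]-8:u[0]+8]; k=np.bincount(w[w>0]).argmax(); print("area",st[k])
    v.append((p,(c[0]["pixels"] if c else l==k).astype(np.float32)))
for w in (v,v[:1],v[1:]):
    x,f=fit(w,LB,X,.061,np.arange(0,6.28,np.pi/4)); print(x[:2].round(4),np.degrees(x[2]).round(1),round(f,3))
E
```

```text
[330 167]
[(0.96, [327.3, 165.7])]
area [308 154  45  31 811]
[363 213]
[(0.62, [363.7, 217.8])]
area [346 199  38  30 625]
[ 0.5901 -0.1161] 314.8 0.075
[ 0.5902 -0.116 ] 314.9 0.044
[ 0.5892 -0.116 ] 313.0 0.098
```

Request:
carry_out:
  commands:
    - [0.15,-0.3,0,-0.2]
    - [0.45,-0.9,0,-0.7]
    - [0.8,-1.6,0,-1.3]
    - [1.15,-2.4,0,-1.9]
    - [1.55,-3.2,0,-2.5]
    - [2.0,-4.1,0,-3.2]
    - [2.4,-5.0,0,-3.9]
    - [2.9,-5.9,0,-4.6]
    - [3.3,-6.8,0,-5.3]
    - [3.7,-7.6,0,-5.9]
  claw: 0

```text
t: 2.1
eef_pos: [0.4096, 0.2541, 0.2269]
ee_rot: [-3.141, 0.0, -0.96]
force: [0.5, 0.3, -1.2]
width: 0.0877
gripper_force: 0.0
```

Request:
carry_out:
  commands:
    - [0.4,-0.9,0,-0.7]
    - [0.85,-1.8,0,-1.4]
    - [1.3,-2.7,0,-2.1]
    - [1.75,-3.6,0,-2.8]
    - [2.2,-4.5,0,-3.5]
    - [2.6,-5.3,-0.1,-4.2]
    - [3.0,-6.1,-0.4,-4.8]
    - [3.3,-6.8,-0.8,-5.4]
    - [3.5,-7.2,-1.1,-5.8]
    - [3.6,-7.45,-1.3,-5.9]

```text
t: 3.35
eef_pos: [0.5888, -0.1174, 0.1607]
ee_rot: [3.141, -0.0, -1.577]
force: [1.0, 1.5, -0.5]
width: 0.0874
gripper_force: 0.0
```

```bash
python3 - <<'E'
from h import *
s=arm.get_state();print(s["t"],s["q"],s["eef_pos"],s["ee_rot"],s["width"],s["force"])
p=arm.grab_frame("wrist");save(p,"w0")
u=proj(p,[.59,-.116,.061])[0];print(u)
c=arm.regions_of(p,"lboard1_grip");print([(d["conf"],d["uv"],d["pixels"].sum()) for d in c])
print([(d["conf"],d["uv"],at_z(p,d["uv"],.061)) for d in arm.mark_of(p,"lboard1_grip")])
if c:
    x,f=fit([(p,c[0]["pixels"].astype(np.float32))],LB,[.59,-.116],.061,[np.radians(-45)]);print(x,np.degrees(x[2]),f)
E
```

```text
3.35 [ 1.28233327e-01  2.87807219e-01 -2.48496897e-01 -6.91948408e-05
 -1.03545162e+00 -1.34114058e-01] [ 0.58876067 -0.11744984  0.1607209 ] [ 3.14063390e+00 -6.93395845e-05 -1.57671235e+00] 0.08737132272531863 [ 1.04450465  1.45799906 -0.45270095]
[317.9039339  207.73326504]
[(0.63, [470.7, 12.2], np.int64(894))]
[]
[ 0.59       -0.116      -0.78539816] -45.0 1.0
```

View pics/w0.png

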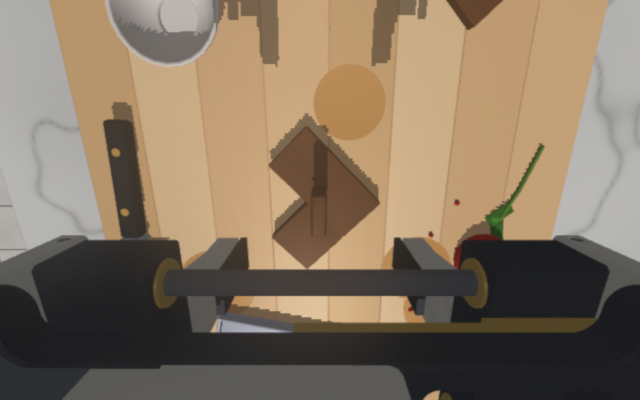

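The wrist view shows board A around (320,195). Its handle is upright in the image at column 319, close to the prediction of (318,208). I'll check this with a fit on the dark-wood colour.

```bash
python3 - <<'E'
from h import *
p=arm.grab_frame("wrist")
hsv=cv2.cvtColor(p["pixels"],cv2.COLOR_RGB2HSV); m=(hsv[...,2]<135).astype(np.uint8); m[:,:240]=0;m[:115]=0;m[:,395:]=0;m[272:]=0
n,l,st,ce=cv2.connectedComponentsWithStats(m); k=1+st[1:,4].argmax(); m=(l==k).astype(np.float32); print(st[k])
x,f=fit([(p,m)],LB,[.59,-.116],.061,[np.radians(-45)]);print(x,np.degrees(x[2]),f)
o=p["pixels"].copy(); s=sil(p,LB,[.590,-.116,np.radians(-45)],.061)>.5
for b,c in ((s,(0,255,0)),(m>.5,(255,0,0))):
    cs,_=cv2.findContours(b.astype(np.uint8),0,1); cv2.drawContours(o,cs,-1,c,1)
hh=proj(p,R.from_euler('z',-45,degrees=True).apply(h[[1,3,7,5]])+[.59,-.116,.061]); cv2.polylines(o,[hh.round().astype(int)],True,(255,255,0),1)
o=cv2.resize(o[100:290,220:440],None,fx=3,fy=3); cv2.imwrite("pics/w1.png",o[...,::-1])
E
```

```text
[ 269  115  111  152 9537]
[ 0.5880113  -0.12246979 -0.7745443 ] -44.378119376202 0.11527347564697266
```

View pics/w1.png

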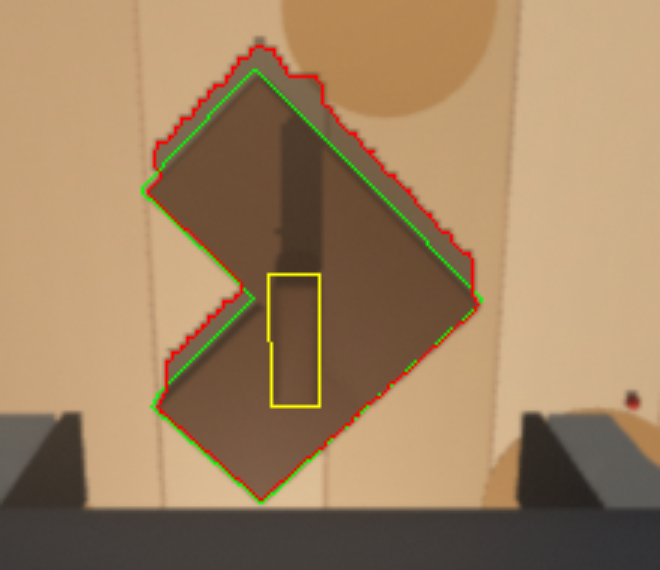

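The green model outline matches the board to about 1 mm; the extra red area is shadow. Going in to grasp A.

Request:
carry_out:
  commands:
    - [0.02,0.03,-0.3,0]
    - [0.02,0.03,-0.7,0]
    - [0.02,0.03,-1.1,0]
    - [0.02,0.03,-1.5,0]
    - [0.02,0.03,-1.8,0]
    - [0.02,0.03,-2.0,0]
    - [0.02,0.03,-2.15,0]
    - [0.02,0.03,-2.25,0]
    - [0.02,0.03,-2.3,0]
    - [0.02,0.03,-2.3,0]

```text
t: 4.8
eef_pos: [0.5904, -0.1144, 0.0467]
ee_rot: [-3.141, 0.0, -1.575]
force: [0.5, 0.4, -0.2]
width: 0.0877
gripper_force: 0.0
```

Request:
carry_out:
  commands:
    - [0,0,0,0]
    - [0,0,0,0]
    - [0,0,0,0]
    - [0,0,0,0]
    - [0,0,0,0]
    - [0,0,0,0]
    - [0,0,0,0]
    - [0,0,0,0]
    - [0,0,0,0]
    - [0,0,0,0]
  claw: 1
  force: 25

```text
t: 6.05
eef_pos: [0.5903, -0.1144, 0.0466]
ee_rot: [3.142, 0.0, -1.574]
force: [-0.5, 0.8, -0.1]
width: 0.0141
gripper_force: 25.0
```

Request:
carry_out:
  commands:
    - [0,0,0.15,0]
    - [0,0,0.5,0]
    - [0,0,0.9,0]
    - [0,0.2,1.2,0.3]
    - [0,0.6,1.4,0.8]
    - [0,1.1,1.5,1.4]
    - [-0.02,1.7,1.5,2.1]
    - [-0.04,2.3,1.5,2.8]
    - [-0.06,2.9,1.5,3.5]
    - [-0.08,3.4,1.5,4.2]

```text
t: 7.3
eef_pos: [0.5858, 0.0581, 0.1218]
ee_rot: [3.142, 0.0, -1.129]
force: [0.5, 0.3, -1.4]
width: 0.0136
gripper_force: 25.0
```

Request:
carry_out:
  commands:
    - [0,0.4,0,0.5]
    - [0,0.7,0,0.9]
    - [0,0.9,0,1.15]
    - [0,1.0,-0.1,1.25]
    - [0,1.04,-0.3,1.27]
    - [0,1.04,-0.5,1.27]
    - [0,1.04,-0.6,1.27]
    - [0,1.04,-0.7,1.27]
    - [0,1.04,-0.7,1.27]
    - [0,1.04,-0.7,1.27]

```text
t: 8.55
eef_pos: [0.5865, 0.1076, 0.0868]
ee_rot: [-3.141, -0.0, -1.002]
force: [-0.9, -0.2, -0.8]
width: 0.0142
gripper_force: 25.0
```

```bash
python3 - <<'E'
from h import *
s=arm.get_state();print(s["t"],s["eef_pos"],np.degrees(s["ee_rot"]),s["width"],s["gripper_force"],s["force"])
z=s["eef_pos"][2]-.0466+.061
pw=arm.grab_frame("wrist");pt=arm.grab_frame("side")
T=[.6286,.1104,np.radians(-12.4)]
for p,n in ((pw,"w2"),(pt,"s2")):
    o=p["pixels"].copy()
    for b,c in ((sil(p,TR,T,.025),(0,255,0)),(sil(p,LB,[.587,.1065,np.radians(-12.4)],z),(255,0,0))):
        cs,_=cv2.findContours((b>.5).astype(np.uint8),0,1); cv2.drawContours(o,cs,-1,c,1)
    pics=o if n=="w2" else cv2.resize(o[100:260,280:480],None,fx=3,fy=3); cv2.imwrite(f"pics/{n}.png",pics[...,::-1])
E
```

```text
8.55 [0.58650608 0.10758766 0.08676555] [-1.79983969e+02 -7.12910887e-03 -5.73950619e+01] 0.014185320147523649 24.982171654701233 [-0.89289638 -0.16127179 -0.75958154]
```

View pics/w2.png

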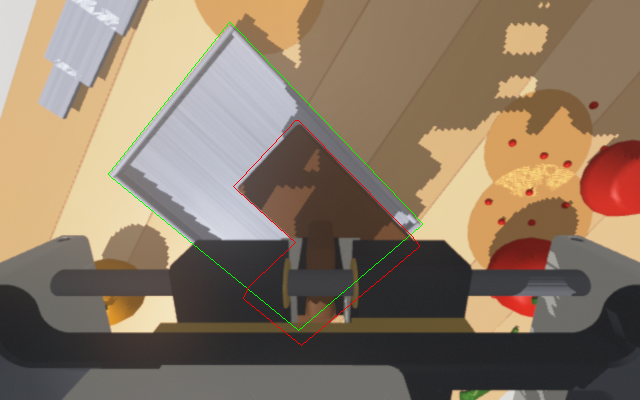

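View pics/s2.png

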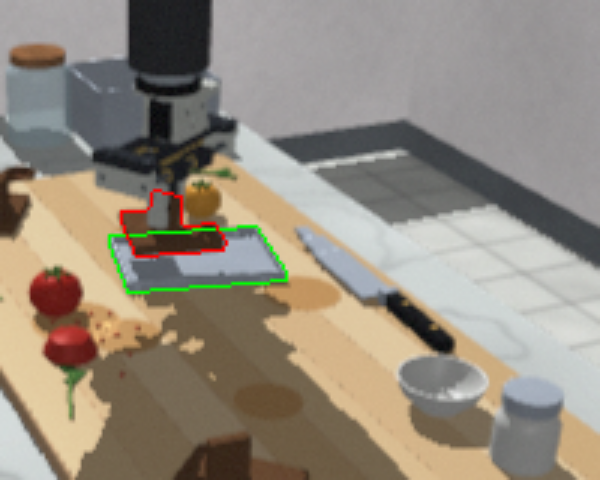

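Both outlines agree with the images, in wrist and side view. Lowering A and releasing it.

Request:
carry_out:
  commands:
    - [0,0,-0.1,0]
    - [0,0,-0.22,0]
    - [0,0,-0.34,0]
    - [0,0,-0.46,0]
    - [0,0,-0.55,0]
    - [0,0,-0.62,0]
    - [0,0,-0.67,0]
    - [0,0,-0.7,0]
    - [0,0,-0.72,0]
    - [0,0,-0.72,0]

```text
t: 9.9
eef_pos: [0.5864, 0.1076, 0.0507]
ee_rot: [-3.141, -0.0, -1.002]
force: [-1.6, 0.1, -1.3]
width: 0.0135
gripper_force: 25.0
```

Request:
carry_out:
  commands:
    - [0,0,0,0]
    - [0,0,0,0]
    - [0,0,0,0]
    - [0,0,0,0]
    - [0,0,0,0]
    - [0,0,0.1,0]
    - [0,0,0.4,0]
    - [0,0,0.9,0]
    - [0,0,1.5,0]
    - [0,0,2.1,0]
  claw: 0

```text
t: 11.15
eef_pos: [0.5865, 0.1076, 0.1578]
ee_rot: [-3.141, -0.0, -1.002]
force: [-0.1, 0.3, 0.1]
width: 0.0876
gripper_force: 0.0
```

Request:
carry_out:
  commands:
    - [-0.1,-0.3,0,0.3]
    - [-0.25,-0.8,0.1,0.8]
    - [-0.45,-1.5,0.1,1.5]
    - [-0.7,-2.3,0.1,2.3]
    - [-0.95,-3.1,0.1,3.1]
    - [-1.2,-3.9,0.1,4.0]
    - [-1.45,-4.7,0.1,4.9]
    - [-1.7,-5.5,0.1,5.8]
    - [-1.95,-6.3,0.1,6.6]
    - [-2.15,-7.1,0.1,7.3]

```text
t: 12.4
eef_pos: [0.4786, -0.2487, 0.1621]
ee_rot: [3.142, -0.002, -0.234]
force: [0.8, -0.0, -0.6]
width: 0.0873
gripper_force: 0.0
```

Request:
carry_out:
  commands:
    - [-0.2,-0.6,0,0.6]
    - [-0.35,-1.15,0,1.1]
    - [-0.45,-1.5,0,1.5]
    - [-0.52,-1.7,0,1.75]
    - [-0.56,-1.79,0,1.87]
    - [-0.56,-1.79,0,1.87]
    - [-0.56,-1.79,0,1.87]
    - [-0.56,-1.79,0,1.87]
    - [-0.56,-1.79,0,1.87]
    - [-0.56,-1.79,0,1.87]

```text
t: 13.65
eef_pos: [0.4509, -0.3368, 0.1606]
ee_rot: [3.142, 0.0, -0.041]
force: [-0.7, -0.2, 0.5]
width: 0.0877
gripper_force: 0.0
```

```bash
python3 - <<'E'
from h import *
s=arm.get_state();print(s["t"],s["eef_pos"],np.degrees(s["ee_rot"]),s["width"],s["force"])
p=arm.grab_frame("wrist");X=[.4512,-.3368,np.radians(222.6)]
o=p["pixels"].copy()
cs,_=cv2.findContours((sil(p,LB,X,.061)>.5).astype(np.uint8),0,1); cv2.drawContours(o,cs,-1,(0,255,0),1)
hh=proj(p,R.from_euler('z',X[2]).apply(h[[1,3,7,5]])+[X[0],X[1],.061]); cv2.polylines(o,[hh.round().astype(int)],True,(255,255,0),1)
cv2.imwrite("pics/w3.png",cv2.resize(o[80:290,200:450],None,fx=2.8,fy=2.8)[...,::-1])
T=[.6286,.1104,np.radians(-12.4)]; A=[.587,.1065,np.radians(-12.4)]
p=arm.grab_frame("top");X=A[:2]+[.065]
c=[d for d in arm.regions_of(p,"lboard1_grip")+arm.regions_of(p,"lboard2_grip") if np.hypot(*(np.array(d["uv"])-proj(p,X)[0]))<15]
for d in c[:2]:
    x,f=fit([(p,d["pixels"].astype(np.float32))],LB,A,.065,[A[2]]);print(d["conf"],x[:2],np.degrees(x[2]),f)
o=p["pixels"].copy();o=cv2.resize(o[110:200,220:320],None,fx=6,fy=6,interpolation=cv2.INTER_NEAREST);cv2.imwrite("pics/t3.png",o[...,::-1])
E
```

```text
13.65 [ 0.45091389 -0.33677859  0.16056251] [ 1.79999647e+02  1.53189268e-03 -2.36143512e+00] 0.08766401468170523 [-0.66754642 -0.24341888  0.51029509]
0.62 [0.58538294 0.10748415] -13.061244760166685 0.06667202711105347
```

View pics/w3.png

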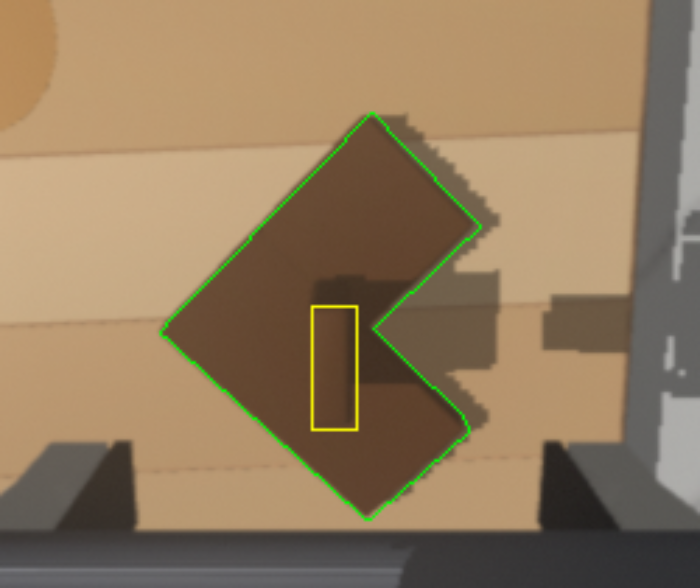

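View pics/t3.png

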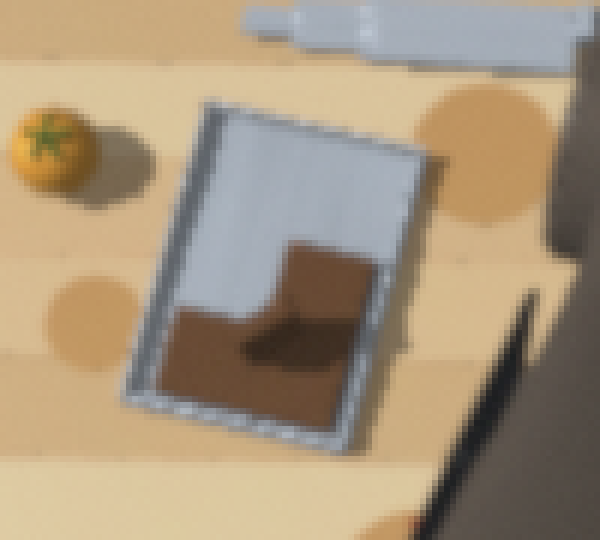

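Board B matches its model, and A lies flat in the tray's near corner as planned. Grasping B.

Request:
carry_out:
  commands:
    - [0,0,-0.3,0]
    - [0,0,-0.7,0]
    - [0,0,-1.1,0]
    - [0,0,-1.5,0]
    - [0,0,-1.8,0]
    - [0,0,-2.0,0]
    - [0,0,-2.15,0]
    - [0,0,-2.25,0]
    - [0,0,-2.29,0]
    - [0,0,-2.29,0]

```text
t: 15.1
eef_pos: [0.451, -0.337, 0.0463]
ee_rot: [3.141, -0.0, -0.041]
force: [1.2, 0.7, 0.7]
width: 0.0877
gripper_force: 0.0
```

Request:
carry_out:
  commands:
    - [0,0,0,0]
    - [0,0,0,0]
    - [0,0,0,0]
    - [0,0,0,0]
    - [0,0,0,0]
    - [0,0,0,0]
    - [0,0,0,0]
    - [0,0,0,0]
    - [0,0,0,0]
    - [0,0,0,0]
  claw: 1
  force: 25

```text
t: 16.35
eef_pos: [0.4509, -0.3368, 0.0461]
ee_rot: [-3.142, -0.0, -0.041]
force: [0.0, 2.4, 0.5]
width: 0.014
gripper_force: 25.0
```

Request:
carry_out:
  commands:
    - [0,0,0.15,0]
    - [0,0,0.5,0]
    - [0,0,1.0,0]
    - [0.1,0.2,1.4,-0.2]
    - [0.25,0.5,1.7,-0.5]
    - [0.5,1.0,1.8,-1.0]
    - [0.85,1.7,1.8,-1.7]
    - [1.2,2.5,1.8,-2.5]
    - [1.6,3.3,1.8,-3.4]
    - [2.0,4.1,1.8,-4.2]

```text
t: 17.6
eef_pos: [0.5513, -0.1306, 0.1366]
ee_rot: [-3.141, -0.0, -0.484]
force: [0.5, -0.7, -1.6]
width: 0.014
gripper_force: 25.0
```

Request:
carry_out:
  commands:
    - [0.4,0.8,0,-0.9]
    - [0.8,1.6,0,-1.7]
    - [1.2,2.4,0,-2.5]
    - [1.55,3.2,0,-3.3]
    - [1.85,3.9,0,-4.0]
    - [2.1,4.4,0,-4.5]
    - [2.28,4.75,0,-4.8]
    - [2.38,4.92,0,-4.97]
    - [2.38,4.92,0,-4.97]
    - [2.38,4.92,0,-4.97]

```text
t: 18.85
eef_pos: [0.6695, 0.1134, 0.1361]
ee_rot: [3.141, 0.0, -1.002]
force: [0.1, -0.3, -1.2]
width: 0.0134
gripper_force: 25.0
```

Request:
carry_out:
  commands:
    - [0,0,-0.1,0]
    - [0,0,-0.3,0]
    - [0,0,-0.5,0]
    - [0,0,-0.7,0]
    - [0,0,-0.85,0]
    - [0,0,-0.95,0]
    - [0,0,-1.0,0]
    - [0,0,-1.0,0]
    - [0,0,-1.0,0]
    - [0,0,-1.0,0]

```text
t: 20.1
eef_pos: [0.67, 0.1142, 0.0864]
ee_rot: [-3.141, -0.0, -1.002]
force: [0.1, 0.5, -1.8]
width: 0.0137
gripper_force: 25.0
```

```bash
python3 - <<'E'
from h import *
s=arm.get_state();print(s["t"],s["eef_pos"],np.degrees(s["ee_rot"]),s["width"],s["force"])
p=arm.grab_frame("side");o=p["pixels"].copy();z=s["eef_pos"][2]-.0461+.061
for b,c in ((sil(p,LB,[.586,.107,np.radians(-12.4)],.065),(0,255,0)),(sil(p,LB,[.6701,.1143,np.radians(167.6)],z),(255,0,0))):
    cs,_=cv2.findContours((b>.5).astype(np.uint8),0,1); cv2.drawContours(o,cs,-1,c,1)
cv2.imwrite("pics/s4.png",cv2.resize(o[120:230,280:420],None,fx=5,fy=5)[...,::-1])
E
```

```text
20.1 [0.66998504 0.11417363 0.086377  ] [-1.79971043e+02 -3.11767886e-03 -5.73926447e+01] 0.013700433559261548 [ 0.13175735  0.46691469 -1.82883929]
```

View pics/s4.png

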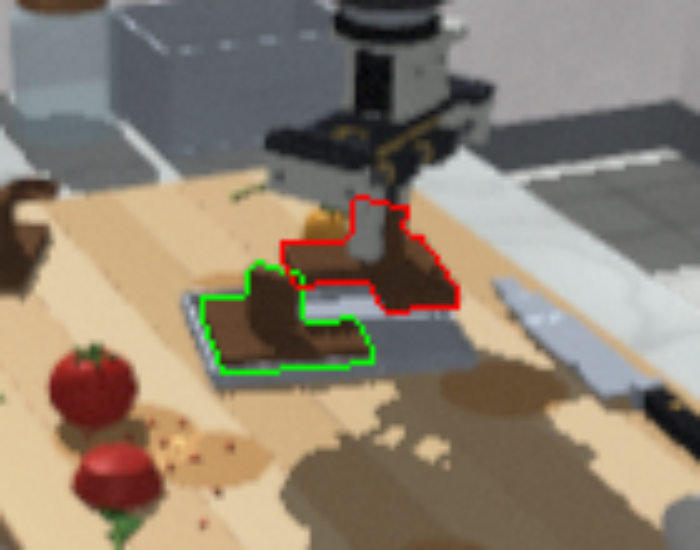

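A sits in the tray at the predicted spot, and B is held level above its place. Lowering B, releasing it and retreating.

Request:
carry_out:
  commands:
    - [0,0,-0.1,0]
    - [0,0,-0.22,0]
    - [0,0,-0.34,0]
    - [0,0,-0.46,0]
    - [0,0,-0.55,0]
    - [0,0,-0.62,0]
    - [0,0,-0.67,0]
    - [0,0,-0.7,0]
    - [0,0,-0.73,0]
    - [0,0,-0.73,0]

```text
t: 21.4
eef_pos: [0.67, 0.1142, 0.0501]
ee_rot: [-3.141, -0.0, -1.001]
force: [-1.7, -0.3, 2.4]
width: 0.014
gripper_force: 25.0
```

Request:
carry_out:
  commands:
    - [0,0,0,0]
    - [0,0,0,0]
    - [0,0,0,0]
    - [0,0,0,0]
    - [0,0,0,0]
    - [0,0,0.1,0]
    - [0,0,0.4,0]
    - [0,0,0.9,0]
    - [0,0,1.5,0]
    - [0,0,2.1,0]
  claw: 0.5

```text
t: 22.65
eef_pos: [0.67, 0.1141, 0.1569]
ee_rot: [-3.14, -0.0, -1.002]
force: [0.4, -0.6, 0.8]
width: 0.0438
gripper_force: 0.0
```

Request:
carry_out:
  commands:
    - [-0.2,-0.4,0.3,0]
    - [-0.5,-1.1,0.7,0]
    - [-0.9,-2.0,1.1,0]
    - [-1.3,-2.9,1.4,0]
    - [-1.6,-3.7,1.5,0]
    - [-1.9,-4.4,1.5,0]
    - [-2.1,-4.9,1.5,0]
    - [-2.2,-5.2,1.5,0]
    - [-2.2,-5.2,1.5,0]
    - [-2.2,-5.2,1.5,0]

```text
t: 23.9
eef_pos: [0.56, -0.1455, 0.2295]
ee_rot: [-3.142, 0.0, -1.002]
force: [1.0, 0.9, -0.3]
width: 0.0439
gripper_force: 0.0
```

```bash
python3 - <<'E'
from h import *
s=arm.get_state();print(s["t"],s["eef_pos"],s["width"],s["force"])
a=arm.grab_frame("top")["pixels"][105:205,215:325];b=arm.grab_frame("side")["pixels"][140:225,290:400]
cv2.imwrite("pics/f.png",np.hstack([cv2.resize(a,(400,364),interpolation=2),cv2.resize(b,(400,364))])[...,::-1])
E
```

```text
23.9 [ 0.55997399 -0.14553074  0.2295443 ] 0.043883915608626214 [ 1.02345149  0.93280201 -0.3411076 ]
```

View pics/f.png

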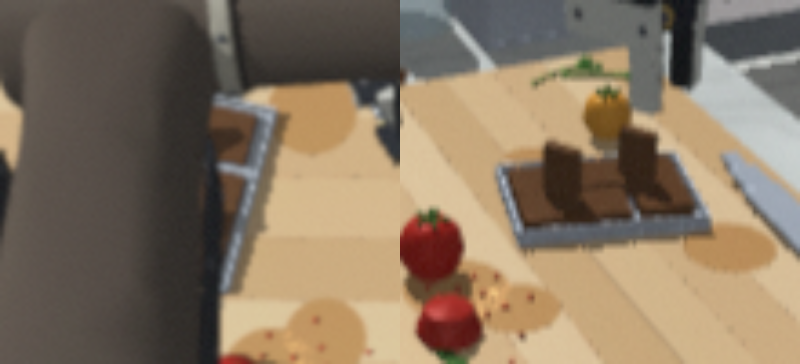

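The side view shows both boards nested flat in the tray, with a gap all round and the gripper clear. In the top view the arm hides part of the tray. Handing in.

```bash
python3 -c "
from station import arm
print(arm.job_done())"
```

```text
the job is handed in; nothing more can be done
None
```

Both brown L boards lie nested and flat in the steel tray with the gripper released and clear, the straight board was never touched, and I handed the job in at about 24 s (no verdict was returned).

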